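# Bring the flacon crate to the bay and show the amber flacon to the camera

## Task

In the glass-decorating studio, push the plywood crate with the two flacons along the rollers until it is fully home against the yellow stop of the bay, and leave the blue flacon standing in it. Then take the amber flacon out of the crate and hold it up in front of the inspection camera: upright, one of its flowered broad faces square to the lens, the flower at lens height and on the lens axis, 150 mm from the lens, above the red cross on the camera's foot. Finish while still holding it there in the air; do not lift the crate or disturb the other things on the table.

Things in the scene. Friction and masses are not known exactly. Their poses are not given: they have to be found in the camera images.
- amber: the AMBER one: flat glass flacon, 170 g +/-30%, loose and upright in the crate, turned any way. Body 30 (own x) x 60 (own y) x 70 mm high, flower painted on both broad faces (+x, -x). Neck 20 mm across to 78 mm, then a fixed square gold cap 26 x 26 mm, 78 to 110 mm above the underside, sides parallel to the body's. Origin: centre of underside; z up
- amber_mid (a point): centre of the amber flacon's body, level with the painted flowers: 35 mm above its underside on its axis; axes as the flacon's
- blue: the BLUE one, otherwise the same: flat glass flacon, 170 g +/-30%, loose and upright in the crate, turned any way. Body 30 (own x) x 60 (own y) x 70 mm high, flower painted on both broad faces (+x, -x). Neck 20 mm across to 78 mm, then a fixed square gold cap 26 x 26 mm, 78 to 110 mm above the underside, sides parallel to the body's. Origin: centre of underside; z up
- crate: open plywood crate, 450 g +/-30%, 130 (own x) x 200 (own y) mm, floor 6 mm thick. End walls (+y, -y) 80 mm high, side walls 58 mm, all 8 mm thick; a divider 46 mm high across the middle: two compartments at y = -47 and +47 mm, 114 (x) x 89 (y) mm inside, a flacon in each, caps above the walls. Origin: centre of underside; axes parallel to the track's
- track: roller track, fixed. Free rollers across it, tops 50 mm above the table; side rails' inner faces at x = +/-70 mm, tops 62 mm (yellow bay cheeks 82 mm). Runs along own y, open at y = -250 mm; the bay is the +y end, yellow stop face at y = +200, 85 mm high: crate fully home = its origin at y = +100 mm. Crate moves at about 1 N, can roll back if knocked. Origin: on the table, mid-track; z up
- stand: camera stand, fixed: grey foot plate 300 x 120 x 8 mm with a white disc and red cross right under the focus point, steel post 318 mm high behind the camera. Origin: on the table, right under the lens front; the camera looks along the stand's own -x; cross at x = -150 mm, post at x = +65 mm
- lens (a point): centre of the lens front, 170 to 240 mm above the table (differs from run to run, clamped during the job). Camera 50 mm wide and high, 90 mm deep. Axes as the stand's: it looks along -x
- focus (a point): focus point in the air: on the lens axis, 150 mm in front of the lens, at lens height, above the red cross; the flower's centre (amber_mid) comes here. x = lens axis, pointing to the camera; z up. Square to the lens: the flacon's own x parallel to this x, either way round
- paint_jar: bystander: brown jar with red lid, 56 mm across, 75 mm high; origin: centre of its underside
- glass_pot: bystander: small open green glass pot, 56 mm across, 60 mm high; origin: centre of its underside
- medium: bystander: white plastic bottle, 54 mm across, 100 mm high; origin: centre of its underside
Things that resemble listed ones, but are neither listed nor needed, are in the scene too. Leave any pink or turquoise look-alike of the amber alone.

How it is judged:
By the outcome, as a careful person would: the job done as asked, in the order asked, and still so for the second after the job is handed in, while the arm keeps its last pose, push and grip.
It also fails if it takes over 48 s, if anything falls off the work surface, if the arm or the gripper's body presses on something with over 40 N, if the wrist force passes 120 N, or if a joint passes its speed limit or range.

## Robot

A 6-joint arm with a two-finger parallel gripper is mounted at the origin on the work surface. World frame = base frame: x ahead of the robot, y to its left, z up, the work surface at z = 0. Lengths are in m, angles in degrees, forces in N, time in s.
With the tool pointing down it reaches from about 0.3 to 0.75 m from the base axis. Payload 8.5 kg.
Tool frame: the origin (TCP) lies midway between the tips of the shut fingers; the grasp point (between the pads) lies 19 mm behind it; y points along the fingers, x is the direction in which the jaws open and shut, and the axes are right-handed (so a half turn about y gives the same grasp; the last joint's range is limited). The gripper opens to 85 mm and grips with 20 to 120 N. Pads are 22 mm wide; open, the fingers measure 114 mm over their backs; the gripper's body (76 mm by 85 mm) begins 54 mm behind the grasp point. The pads swing forward as they close: fully open they stand 13 mm farther back than shut.
Start: joints at [58.253, 21.807, 74.336, -0, 83.858, -12.336], TCP at [0.183, 0.519, 0.231] pointing down, gripper open.
Joint ranges: [-178.18, 178.18], [-50.72, 133.34], [12.68, 142.11], [-81.47, 261.47], [9.98, 163.14], [-165.26, 165.26]. Speed limits (degrees/s): [136.94, 136.94, 180, 180, 180, 180].

## Interface

Orientations are given as a 3x3 rotation matrix whose columns are the frame's x, y, z axes.
In Python, from rig import env gives the robot as it stands.
- The arm moves only by the tool carry_out, never from a script. Its argument "plan" is a list of rows, each a list of 3 entries, a list of its own where there are three numbers: the shift along the tool's x, y, z in m, then the turn, a rotation vector about the tool's x, y, z in degrees, then the finger opening in m, from 0 to 0.0854. In form: [[[dx, dy, dz], [ax, ay, az], jaw], ...]. A call has 1 to 8 rows; each row shifts and turns the commanded pose from where the row before left it, along the tool's axes as they then stand; what a row does not reach is not made up. A row lasts 1/8 s, in which the tool goes at most 62.5 mm and 10.7 degrees, less where a joint would pass 70% of its speed; a pose out of reach is approached as far as the arm can. A call is refused whole if a number of a shift passes 0.0625 or a number of a turn 10.7, either way. A call with a gripper value outside its range is refused whole. The fingers move at their own pace and stop on an object; "force" is the grip in N (left out, the last holds). Time passes only in rows, so rows that do not move let the fingers close. It gives the time, the measured TCP pose, the force and the opening at its end, in the units of the state.
- env.observe(): the state, without advancing time (a new reading comes with each control period).
- env.get_image(name): name is "side" or "top"; returns a dict with "image" (384x512x3 uint8, red, green, blue), "vfov" (degrees; the focal length in pixels is half the picture's height over the tangent of half this angle, whatever the lens; pixels are square), "cx", "cy" (the principal point, pixels), "k1" (the pictures are not rectified: a ray, as slopes to the right and down, at radius r is drawn at 1 + k1 r^2 times it, then the intrinsics apply), "rvec" (rotation vector, rad) and "tvec" (3), from world to camera coordinates, as OpenCV has them. Camera axes: x right, y down, z forward; pixel columns grow to the right and rows downward; lengths in m; the calibration is good to about 2 mm. A picture is of the moment at which its call begins. There is no depth.
- env.close_job(): hands the job in, once; it reports no verdict.
Trained networks look in a picture, given as the dict that the camera call returned (one of the last four; its "shot" number tells which), for a name from the list of things; names that differ only in an ending like _2 or _b are one class to them, and where a whole thing is asked for, a point or a joint stands for the part that bears it (a point fixed in the world has none). Each returns a list of dicts, best first, with "conf" (0 to 1); they miss things now and then, are a little off and sometimes report something else, mostly with a low value. They report only what shows in the picture. A call takes as long as a camera call. They do not tell look-alikes from the thing itself.
- env.outline_of(target, picture): "mask" (384x512 bool, what is visible of it) and "pixel" ([row, column] in pixels, amid what is visible of it).
The state is a dict: "time_s": time; "q": joint angles; "qvel": joint speeds; "joint_efforts": joint torques, N m; "position": TCP position; "tool_rot": TCP orientation; "ft_force": force on the tool from outside, world axes, zero at the start; "wrist_torque": the same for the moment, N m; "grip_width": finger opening in m.
Only numpy, scipy, OpenCV 4.12 (cv2) and the standard library are available. Lean on these libraries where they do the work, as an engineer would, in place of code of your own. Each camera call takes 0.05 s, during which the arm holds its last target.

## Working session

There is one attempt and no reset: what is moved stays moved. The work goes in short steps, Python scripts to look and compute and a tool call to move; the robot and the scene stay as the last step left them, time stands still between calls to the robot, and variables do not carry over. Pictures are saved under pics/ and viewed, and the job is handed in when it is done.

Besides the shell and the picture viewer there is one more tool, called after "Request:" as name(argument=value, ...), one argument or row to a line, values as JSON. carry_out: Moves the arm, as the interface text tells. Its arguments: {"type":"object","properties":{"plan":{"type":"array","items":{"type":"array"}},"force":{"type":"number"}},"required":["plan"]}

```bash
ls; mkdir -p pics
python3 - <<'E'
from rig import env
import cv2,pickle
o=env.observe();print({k:(v) for k,v in o.items()})
for n in("side","top"):
    p=env.get_image(n);pickle.dump(p,open(f'{n}0.pkl','wb'))
    print({k:v for k,v in p.items() if k!='image'})
    cv2.imwrite(f'pics/{n}0.png',cv2.resize(p['image'][:,:,::-1],(800,600),interpolation=cv2.INTER_CUBIC))
    for t in['amber','blue','crate','track','stand','lens','paint_jar','glass_pot','medium']:
        for d in env.outline_of(t,p): print(n,t,round(d['conf'],2),d['pixel'],d['mask'].sum())
E
```

```text
pics
{'time_s': 0.0, 'q': array([ 5.82522778e+01,  2.18407203e+01,  7.43845827e+01, -1.70637817e-03,
        8.38583649e+01, -1.23353562e+01]), 'qvel': array([ 0.02170013, -0.04439963,  0.04416554,  0.11773361,  0.06445975,
       -0.08405877]), 'joint_efforts': array([ 2.40540998e-03, -4.48475039e+01, -2.31277996e+01, -9.37961909e-05,
        4.82594929e-03,  1.84487953e-05]), 'position': array([0.18264755, 0.51847444, 0.23071532]), 'tool_rot': array([[ 3.32361141e-01, -7.43190239e-04, -9.43151907e-01],
       [ 9.43151111e-01, -1.25736412e-03,  3.32361851e-01],
       [-1.43289345e-03, -9.99998933e-01,  2.83041726e-04]]), 'ft_force': array([-1.74579937, -0.50437583, -0.57935096]), 'wrist_torque': array([-0.00430907,  0.02887599,  0.00096482]), 'grip_width': 0.08541756299700717}
{'vfov': 47.572475192232375, 'cx': 257.67010179759603, 'cy': 189.7138436195314, 'k1': -0.1609793894747773, 'rvec': array([ 2.23682769, -0.74812617,  0.34674458]), 'tvec': array([-0.44206086,  0.36679381,  1.2091062 ]), 'shot': 1}
side amber 0.78 [282.0, 245.6] 459
side amber 0.76 [231.7, 288.8] 454
side ambe
[... 363 characters left out ...]
m 0.8 [336.9, 325.4] 500
side medium 0.43 [117.0, 169.4] 329
{'vfov': 49.58186742919926, 'cx': 254.78806728471855, 'cy': 189.6916919029144, 'k1': 0.010092168885294007, 'rvec': array([ 2.12255419, -2.11088653,  0.17735228]), 'tvec': array([0.03241672, 0.58075636, 1.34058149]), 'shot': 2}
top amber 0.7 [244.8, 316.5] 186
top amber 0.61 [186.9, 303.3] 288
top amber 0.61 [260.3, 286.9] 220
top blue 0.56 [181.9, 333.3] 247
top crate 0.75 [197.7, 319.3] 2155
top crate 0.59 [225.7, 395.2] 297
top track 0.56 [201.1, 261.1] 3437
top stand 0.6 [208.9, 142.2] 3577
top lens 0.86 [207.1, 103.7] 508
top paint_jar 0.6 [131.9, 254.0] 245
top glass_pot 0.6 [129.9, 295.6] 230
top medium 0.6 [226.7, 395.9] 273
```

View pics/side0.png

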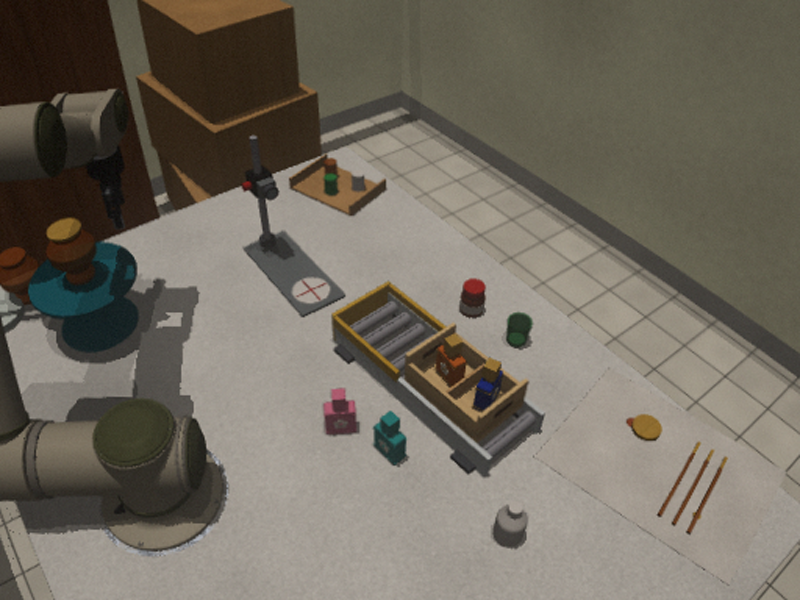

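View pics/top0.png

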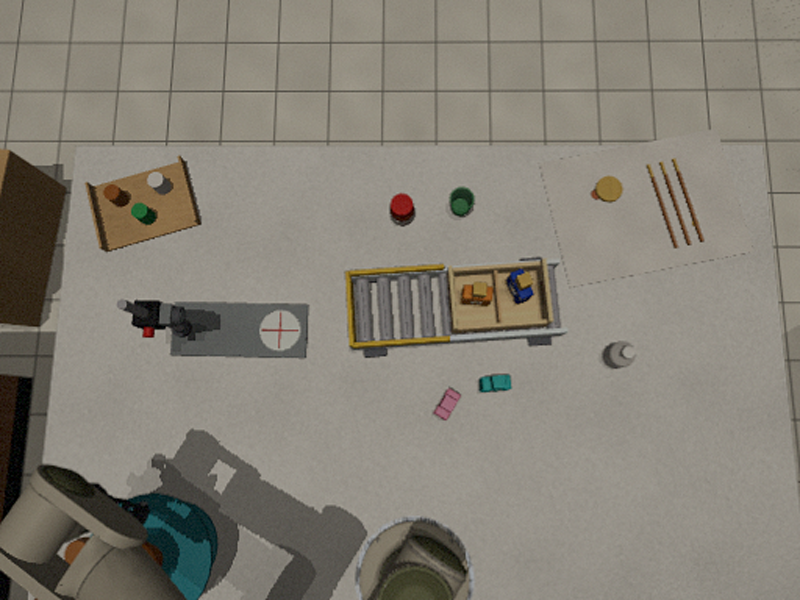

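Run:
```python
import cv2,pickle
p=pickle.load(open('side0.pkl','rb'))['image'][:,:,::-1]
cv2.imwrite('pics/side0c.png',cv2.resize(p[180:320,190:370],None,fx=4.2,fy=4.2,interpolation=cv2.INTER_CUBIC))
p=pickle.load(open('top0.pkl','rb'))['image'][:,:,::-1]
cv2.imwrite('pics/top0c.png',cv2.resize(p[140:280,190:370],None,fx=4.2,fy=4.2,interpolation=cv2.INTER_CUBIC))
```

```text
(no output)
```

View pics/side0c.png

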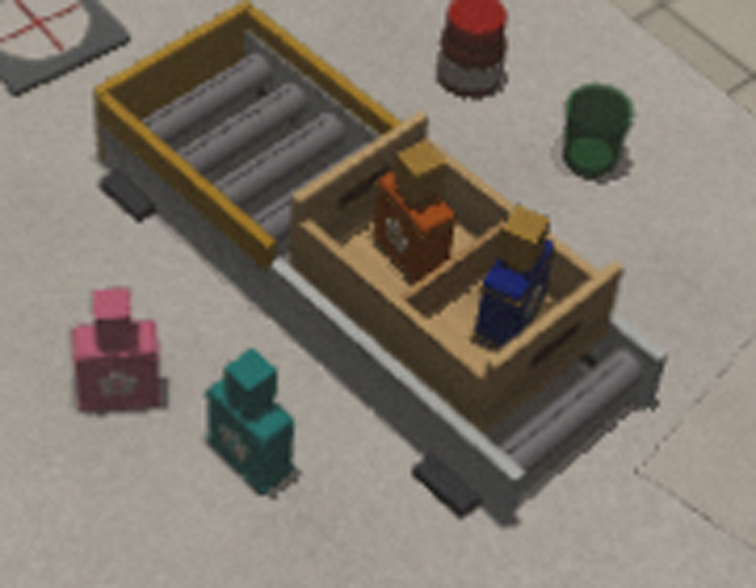

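View pics/top0c.png

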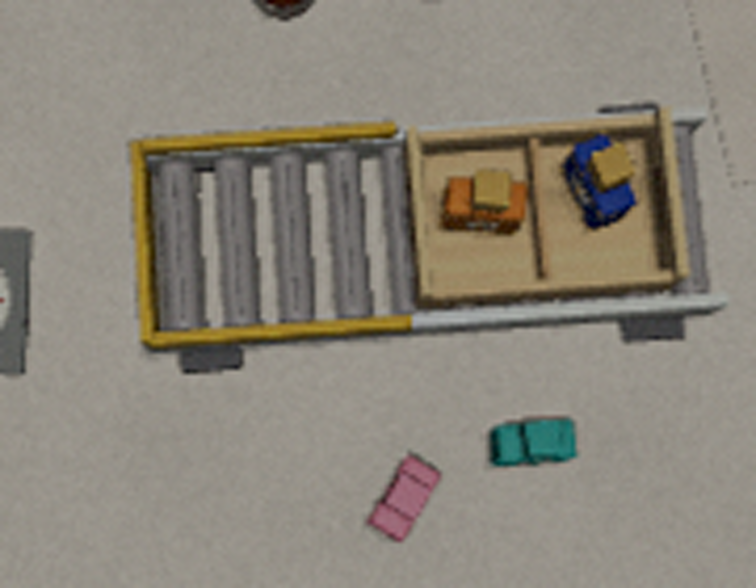

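```bash
cat > h.py <<'E'
import numpy as np,cv2,pickle
def K(p):
    f=192/np.tan(np.radians(p['vfov']/2)); return np.array([[f,0,p['cx']],[0,f,p['cy']],[0,0,1.]]),np.array([p['k1'],0,0,0,0.])
def proj(p,X):
    k,d=K(p);return cv2.projectPoints(np.asarray(X,float).reshape(-1,1,3),p['rvec'],p['tvec'],k,d)[0].reshape(-1,2)
def ray(p,uv):
    k,d=K(p);n=cv2.undistortPoints(np.asarray(uv,float).reshape(-1,1,2),k,d).reshape(-1,2)
    R=cv2.Rodrigues(p['rvec'])[0];return -R.T@p['tvec'],(np.c_[n,np.ones(len(n))])@R
def atz(p,uv,z):
    c,d=ray(p,uv);return c+d*((z-c[2])/d[:,2])[:,None]
def T(pose,X):
    x,y,a=pose[:3];c,s=np.cos(a),np.sin(a);X=np.asarray(X,float)
    return np.c_[x+c*X[:,0]-s*X[:,1],y+s*X[:,0]+c*X[:,1],X[:,2]]
def box(x0,x1,y0,y1,z0,z1):
    P=np.array([[x,y,z] for z in(z0,z1) for x,y in((x0,y0),(x1,y0),(x1,y1),(x0,y1))]);E=[(0,1),(1,2),(2,3),(3,0),(4,5),(5,6),(6,7),(7,4),(0,4),(1,5),(2,6),(3,7)];return P,E
def load(n):return pickle.load(open(n+'.pkl','rb'))
def draw(p,items,crop,s,out):
    im=p['image'][:,:,::-1];r0,r1,c0,c1=crop
    im=cv2.resize(im[r0:r1,c0:c1],None,fx=s,fy=s,interpolation=cv2.INTER_CUBIC)
    for (P,E,col) in items:
        q=((proj(p,P)-[c0,r0]+.5)*s-.5)
        for a,b in E: cv2.line(im,tuple(int(v) for v in q[a]),tuple(int(v) for v in q[b]),col,1,cv2.LINE_AA)
    cv2.imwrite(out,im)
FL=[box(-.015,.015,-.03,.03,0,.07),box(-.013,.013,-.013,.013,.078,.11)]
CR=[box(-.065,.065,-.1,.1,0,.058),box(-.065,.065,-.1,-.092,.058,.08),box(-.065,.065,.092,.1,.058,.08),box(-.065,.065,-.004,.004,.006,.046)]
def items(parts,pose,z,col): return [(T(pose,P)+[0,0,z],E,col) for P,E in parts]
E
cat > fit.py <<'E'
from h import *
from scipy.optimize import least_squares
t=load('top0');s=load('side0')
C=lambda L,o:(np.array(L)+.5)/4.2-.5+o
tc=C([(410,128),(425,305),(658,108),(688,280)],[190,140]); sc=C([(427,120),(292,200),(620,268),(487,372)],[190,180])
print(atz(t,tc,.13),atz(s,sc,.13))
X=np.array([[.065,.1,.13],[-.065,.1,.13],[.065,-.1,.13],[-.065,-.1,.13]])
f=lambda v:np.r_[proj(t,T(v,X))-tc,proj(s,T(v,X))-sc].ravel()
r=least_squares(f,[.6,-.1,0],loss='soft_l1');print('crate',r.x,np.degrees(r.x[2]),f(r.x).round(1))
a=r.x[2]
st=atz(t,C([(148,152),(155,330)],[190,140]),.085);print('stop',st)
lens=atz(t,[(0,0)],.2)
E
python3 fit.py
```

```text
[[ 0.63043869 -0.06893058  0.13      ]
 [ 0.49498964 -0.07912107  0.13      ]
 [ 0.64658298 -0.25714347  0.13      ]
 [ 0.51474524 -0.27503421  0.13      ]] [[ 0.6287294  -0.0751708   0.13      ]
 [ 0.4995382  -0.07809966  0.13      ]
 [ 0.64393327 -0.26406311  0.13      ]
 [ 0.51047273 -0.2741368   0.13      ]]
crate [ 0.57150272 -0.1716254   0.07619407] 4.36559876801668 [-0.6  0.5 -0.7 -1.3  2.9  0.8  0.4  0.1 -1.7 -1.5 -0.4 -0.2  0.6  0.5
  1.5 -0.2]
stop [[0.62105672 0.13427843 0.085     ]
 [0.48046749 0.12600919 0.085     ]]
```

```bash
cat >> fit.py <<'E'
v=r.x; u=np.array([-np.sin(a),np.cos(a)])
ys=(st[:,:2]-v[:2])@u; print('stop along from crate',ys, 'travel',ys-.1)
tr=np.r_[v[:2]+u*(ys.mean()-.2),a];print('track',tr)
TR=[box(-.07,.07,-.25,.2,.05,.062),box(-.07,.07,.0,.2,.082,.085)]
it=items(CR,v,.05,(0,255,0))+items(TR,tr,0,(255,0,255))
draw(t,it,(140,280,190,370),4.2,'pics/tf.png');draw(s,it,(180,320,190,370),4.2,'pics/sf.png')
E
python3 fit.py
```

```text
[[ 0.63043869 -0.06893058  0.13      ]
 [ 0.49498964 -0.07912107  0.13      ]
 [ 0.64658298 -0.25714347  0.13      ]
 [ 0.51474524 -0.27503421  0.13      ]] [[ 0.6287294  -0.0751708   0.13      ]
 [ 0.4995382  -0.07809966  0.13      ]
 [ 0.64393327 -0.26406311  0.13      ]
 [ 0.51047273 -0.2741368   0.13      ]]
crate [ 0.57150272 -0.1716254   0.07619407] 4.36559876801668 [-0.6  0.5 -0.7 -1.3  2.9  0.8  0.4  0.1 -1.7 -1.5 -0.4 -0.2  0.6  0.5
  1.5 -0.2]
stop [[0.62105672 0.13427843 0.085     ]
 [0.48046749 0.12600919 0.085     ]]
stop along from crate [0.30124423 0.30370068] travel [0.20124423 0.20370068]
track [ 0.56370248 -0.06945026  0.07619407]
```

View pics/tf.png

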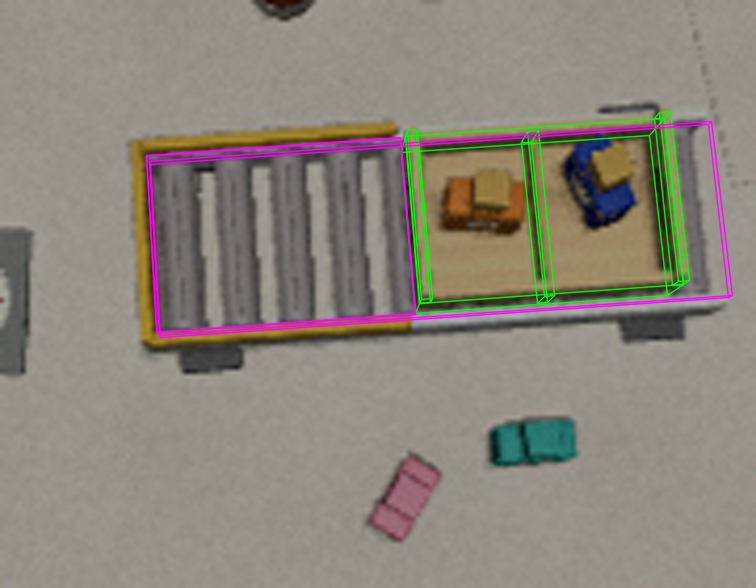

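View pics/sf.png

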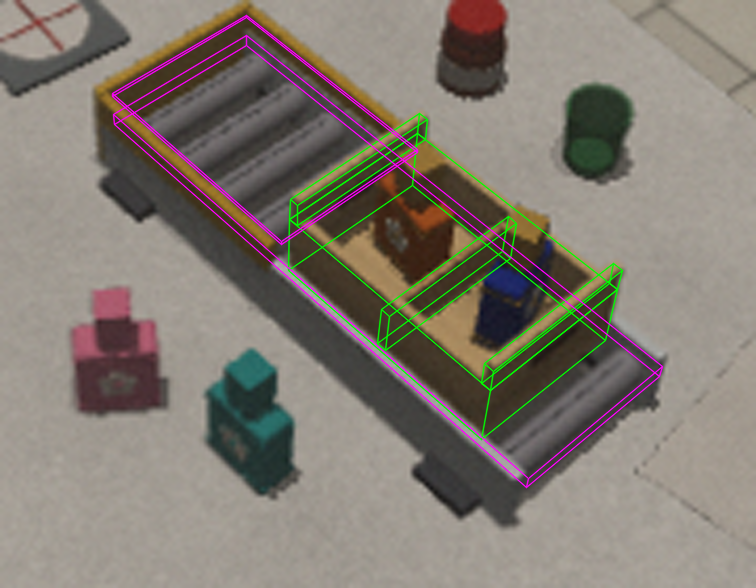

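Run:
```python
from h import *
t=load('top0');s=load('side0')
for p,n,c in((t,'tst',(180,260,60,210)),(s,'sst',(75,210,140,230))):
    r0,r1,c0,c1=c; k=5 if n=='tst' else 4.4
    cv2.imwrite(f'pics/{n}.png',cv2.resize(p['image'][r0:r1,c0:c1,::-1],None,fx=k,fy=k,interpolation=cv2.INTER_CUBIC))
C=lambda L:(np.array(L)+.5)/4.2-.5+[190,140]
print(atz(t,C([(493,190),(612,165)]),.166))
```

```text
[[ 0.57544784 -0.12717517  0.166     ]
 [ 0.59448714 -0.21465175  0.166     ]]
```

View pics/tst.png

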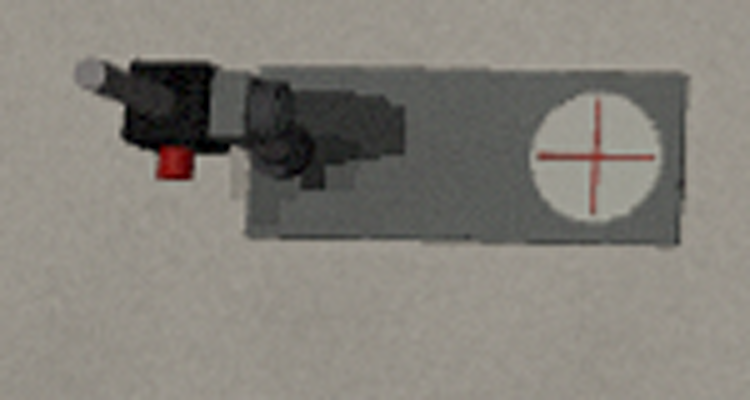

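View pics/sst.png

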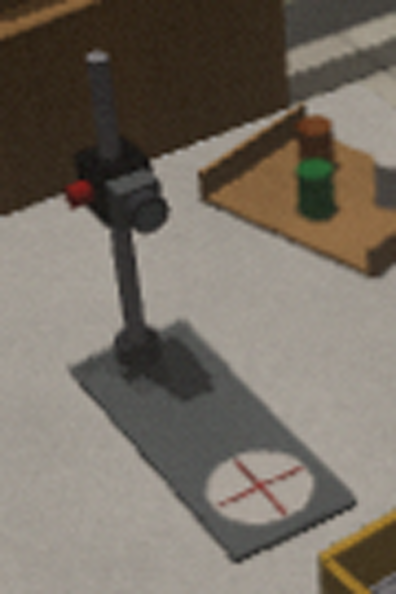

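```bash
cat > stand.py <<'E'
from h import *
from scipy.optimize import least_squares
t=load('top0');s=load('side0')
Ct=lambda L:(np.array(L,float)+.5)/5-.5+[60,180]
Cs=lambda L:(np.array(L,float)+.5)/4.4-.5+[140,75]
tf=Ct([(688,72),(680,243),(246,238),(597,157)]);sf=Cs([(355,500),(235,559),(71,370),(262,487)])
print(atz(t,tf,.008),'\n',atz(s,sf,.008))
# stand frame pose x,y,a ; foot x extents
def X(v): return np.array([[-v[3],.06,.008],[-v[3],-.06,.008],[.3-v[3],-.06,.008],[-.15,0,.008]])
# +x toward camera; which image corner is +y decided by rotation
f=lambda v:np.r_[proj(t,T(v,X(v)*[1,-1,1]))-tf,proj(s,T(v,X(v)*[1,-1,1]))-sf].ravel()
r=least_squares(f,[.5,.4,1.57,.21],loss='soft_l1');v=r.x;print('stand',v,np.degrees(v[2]),f(v).round(1))
lt=None
for p,c in((s,Cs([(152,213)])),):
    g=lambda z:(proj(p,[[v[0],v[1],z[0]]])-c).ravel()
    q=least_squares(g,[.2]);print('lens z',q.x,g(q.x))
h=q.x[0]
g=lambda w:(proj(s,[[w[0],v[1],w[1]]])-Cs([(152,213)])).ravel()
foc=T(v,np.array([[-.15,0,h]]));print('focus',foc)
circ=lambda r:np.array([[0,r*np.cos(a),h+r*np.sin(a)] for a in np.linspace(0,2*np.pi,24)])
E=[(i,i+1) for i in range(23)]
B,BE=box(0,.09,-.025,.025,h-.025,h+.025)
F,FE=box(-v[3],.3-v[3],-.06,.06,0,.008)
P,PE=box(.065,.0651,0,.0001,0,.318)
it=[(T(v,circ(.016)),E,(0,255,0)),(T(v,B),BE,(255,0,255)),(T(v,F),FE,(0,255,0)),(T(v,P),PE,(0,255,255))]
draw(t,it,(180,260,60,210),5,'pics/tst1.png');draw(s,it,(75,210,140,230),4.4,'pics/sst1.png')
E
python3 stand.py
```

```text
[[0.57318203 0.23612132 0.008     ]
 [0.45456214 0.23771771 0.008     ]
 [0.45648142 0.53576253 0.008     ]
 [0.51348566 0.29699418 0.008     ]] 
 [[0.56880312 0.24095084 0.008     ]
 [0.45175913 0.24084093 0.008     ]
 [0.45688906 0.534672   0.008     ]
 [0.51460974 0.30042973 0.008     ]]
stand [0.51548231 0.44796646 1.55761324 0.21080054] 89.24466465027626 [-0.1  0.1 -0.1  0.5 -0.6 -0.1 -0.3 -0.   1.6  0.3  0.6  0.3 -0.4 -0.4
  0.1  0.5]
lens z [0.20364883] [-0.12140421  0.01539792]
focus [[0.51350491 0.29797949 0.20364883]]
```

View pics/tst1.png

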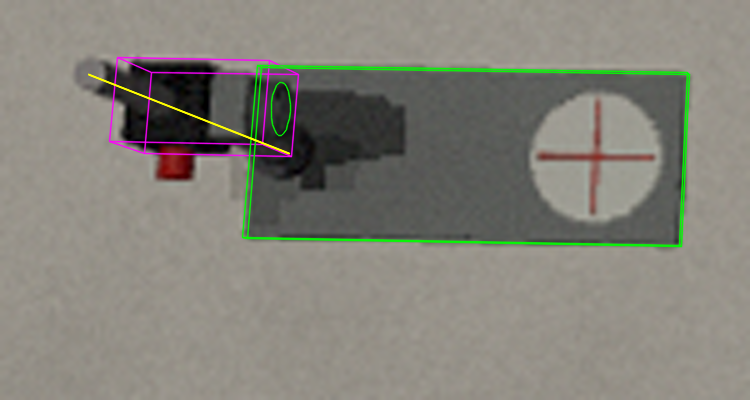

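View pics/sst1.png

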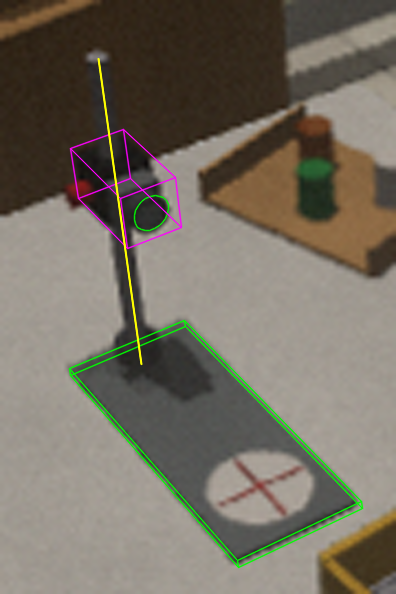

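```bash
cat > plan.py <<'E'
import numpy as np,json
from scipy.spatial.transform import Rotation as Ro
def rows(pos,R,wps,jaw=.07):
    """wps: list of (xyz, heading_deg of tool x or None, nrows); tool kept pointing straight down at turning steps"""
    pos=np.array(pos,float);R=np.array(R,float);out=[]
    for xyz,h,n in wps:
        xyz=np.array(xyz,float)
        if h is None: h=np.degrees(np.arctan2(R[1,0],R[0,0]))
        c,s=np.cos(np.radians(h)),np.sin(np.radians(h))
        Rt=np.column_stack([[c,s,0],[0,0,-1],np.cross([c,s,0],[0,0,-1])])
        for i in range(n):
            k=n-i
            d=np.round(R.T@((xyz-pos)/k),4)
            a=np.round(Ro.from_matrix(R.T@Rt).as_rotvec(degrees=True)/k,2)
            out.append([d.tolist(),a.tolist(),jaw])
            pos=pos+R@d;R=R@Ro.from_rotvec(a,degrees=True).as_matrix()
    print('end',pos.round(4),'max turn',max(abs(np.array(r[1])).max() for r in out),'max step',max(np.linalg.norm(r[0]) for r in out))
    for i in range(0,len(out),8): print(json.dumps(out[i:i+8]))
    return out
E
python3 - <<'E'
from plan import *
from rig import env
o=env.observe()
L=lambda a,b,t:np.array(a)*(1-t)+np.array(b)*t
p0=[.183,.519,.285];p1=[.583,-.321,.20]
rows(o['position'],o['tool_rot'],[(p0,None,1),(L(p0,[.583,-.321,.285],.45),4.4,7),(L(p0,[.583,-.321,.285],1),4.4,9)])
E
```

```text
end [ 0.583 -0.321  0.285] max turn 9.46 max step 0.05984045454372819
[[[0.0003, -0.0537, -0.0001], [0.0, 0.0, -0.0], 0.07], [[-0.0424, 0.0, -0.0422], [0.0, 9.46, -0.0], 0.07], [[-0.0349, 0.0, -0.0486], [0.0, 9.45, -0.0], 0.07], [[-0.0264, 0.0, -0.0537], [0.0, 9.46, -0.0], 0.07], [[-0.0172, 0.0, -0.0572], [0.0, 9.45, 0.0], 0.07], [[-0.0076, 0.0, -0.0593], [0.0, 9.46, 0.0], 0.07], [[0.0022, 0.0, -0.0598], [0.0, 9.45, 0.0], 0.07], [[0.0121, 0.0, -0.0586], [0.0, 9.46, 0.0], 0.07]]
[[[0.0204, 0.0, -0.0531], [0.0, -0.0, 0.0], 0.07], [[0.0204, 0.0, -0.053], [0.0, -0.0, 0.0], 0.07], [[0.0204, 0.0, -0.0531], [0.0, -0.0, 0.0], 0.07], [[0.0204, 0.0, -0.053], [0.0, -0.0, 0.0], 0.07], [[0.0205, 0.0, -0.0531], [0.0, -0.0, 0.0], 0.07], [[0.0204, 0.0, -0.053], [0.0, -0.0, 0.0], 0.07], [[0.0205, 0.0, -0.0531], [0.0, -0.0, 0.0], 0.07], [[0.0204, 0.0, -0.053], [0.0, -0.0, 0.0], 0.07]]
[[[0.0205, 0.0001, -0.0531], [0.0, -0.0, 0.0], 0.07]]
```

Request:
carry_out(
  plan=[
    [[0,-0.054,0],[0,0,0],0.07],
    [[-0.042,0,-0.042],[0,9.5,0],0.07],
    [[-0.035,0,-0.048],[0,9.5,0],0.07],
    [[-0.026,0,-0.054],[0,9.5,0],0.07],
    [[-0.017,0,-0.057],[0,9.5,0],0.07],
    [[-0.008,0,-0.059],[0,9.4,0],0.07],
    [[0.002,0,-0.06],[0,9.4,0],0.07],
    [[0.012,0,-0.058],[0,9.4,0],0.07],
  ],
)

```text
time_s: 2.0
position: [0.3617, 0.14, 0.2856]
tool_rot: [[0.997, 0.001, -0.071], [0.071, 0.0, 0.997], [0.001, -1.0, 0.0]]
ft_force: [0.8, -0.3, -0.1]
grip_width: 0.0699
```

Request:
carry_out(
  plan=[
    [[0.02,0,-0.053],[0,0,0],0.07],
    [[0.02,0,-0.053],[0,0,0],0.07],
    [[0.02,0,-0.053],[0,0,0],0.07],
    [[0.02,0,-0.053],[0,0,0],0.07],
    [[0.021,0,-0.053],[0,0,0],0.07],
    [[0.021,0,-0.053],[0,0,0],0.07],
    [[0.02,0,-0.053],[0,0,0],0.07],
    [[0.02,0,-0.053],[0,0,0],0.07],
  ],
)

```text
time_s: 3.0
position: [0.5558, -0.2703, 0.2853]
tool_rot: [[0.997, 0.0, -0.076], [0.076, -0.0, 0.997], [0.0, -1.0, -0.0]]
ft_force: [0.6, -0.3, 0.5]
grip_width: 0.0695
```

Request:
carry_out(
  plan=[
    [[0.023,0,-0.053],[0,0,0],0.07],
    [[0,0,0],[0,0,0],0.07],
    [[0,0.05,0],[0,0,0],0.07],
    [[0,0.05,0],[0,0,0],0.07],
    [[0,0.045,0],[0,0,0],0.07],
    [[0,0.04,0],[0,0,0],0.07],
    [[0,0,0],[0,0,0],0.07],
  ],
)

```text
time_s: 3.88
position: [0.581, -0.318, 0.0982]
tool_rot: [[0.997, -0.005, -0.077], [0.077, 0.004, 0.997], [-0.004, -1.0, 0.004]]
ft_force: [-0.4, 0.1, 0.4]
grip_width: 0.0699
```

```bash
cat > snap.py <<'E'
import sys
from h import *
from rig import env
tag=sys.argv[1]
for n in sys.argv[2:]:
    p=env.get_image(n);pickle.dump(p,open(n+tag+'.pkl','wb'))
    c=(130,280,180,370) if n=='top' else (170,320,180,370)
    draw(p,[],c,4,f'pics/{n}{tag}.png')
o=env.observe();print(o['time_s'],o['position'].round(4),o['ft_force'].round(2),o['grip_width'])
E
python3 snap.py 1 side top
```

```text
3.975 [ 0.5828 -0.3196  0.1022] [ 0.13 -0.25  1.2 ] 0.06986624043716519
```

View pics/side1.png

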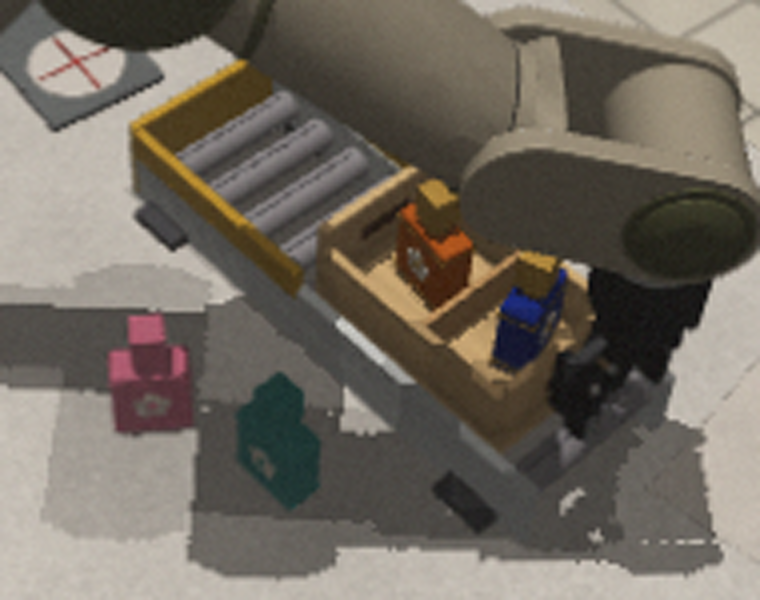

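View pics/top1.png

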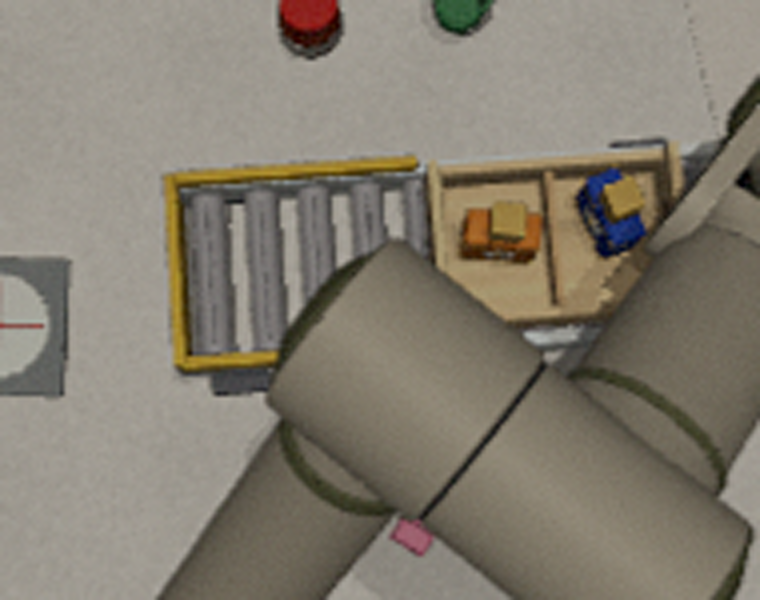

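Request:
carry_out(
  plan=[
    [[0,0,0.012],[0,0,0],0.07],
    [[0,0,0.012],[0,0,0],0.07],
    [[0,0,0.006],[0,0,0],0.07],
    [[0,0,0.006],[0,0,0],0.07],
    [[0,0,0.006],[0,0,0],0.07],
    [[0,0,0.008],[0,0,0],0.07],
    [[0,0,0.01],[0,0,0],0.07],
    [[0,0,0.01],[0,0,0],0.07],
  ],
)

```text
time_s: 4.97
position: [0.5768, -0.2491, 0.1003]
tool_rot: [[0.997, 0.0, -0.077], [0.077, 0.0, 0.997], [0.0, -1.0, 0.0]]
ft_force: [0.3, -1.4, 0.5]
grip_width: 0.0699
```

Request:
carry_out(
  plan=[
    [[0,0,0.012],[0,0,0],0.07],
    [[0,0,0.012],[0,0,0],0.07],
    [[0,0,0.012],[0,0,0],0.07],
    [[0,0,0.012],[0,0,0],0.07],
    [[0,0,0.012],[0,0,0],0.07],
    [[0,0,0.012],[0,0,0],0.07],
    [[0,0,0.012],[0,0,0],0.07],
    [[0,0,0.012],[0,0,0],0.07],
  ],
)

```text
time_s: 5.98
position: [0.5694, -0.1533, 0.1003]
tool_rot: [[0.997, -0.0, -0.077], [0.077, 0.0, 0.997], [-0.0, -1.0, 0.0]]
ft_force: [0.2, -1.1, 0.1]
grip_width: 0.0696
```

Request:
carry_out(
  plan=[
    [[0,0,0.011],[0,0,0],0.07],
    [[0,0,0.011],[0,0,0],0.07],
    [[0,0,0.01],[0,0,0],0.07],
    [[0,0,0.009],[0,0,0],0.07],
    [[0,0,0.008],[0,0,0],0.07],
    [[0,0,0.006],[0,0,0],0.07],
    [[0,0,0.005],[0,0,0],0.07],
    [[0,0,0.004],[0,0,0],0.07],
  ],
)

```text
time_s: 6.98
position: [0.5646, -0.0901, 0.1003]
tool_rot: [[0.997, -0.0, -0.076], [0.076, -0.0, 0.997], [-0.0, -1.0, 0.0]]
ft_force: [-0.1, -1.3, -0.1]
grip_width: 0.0697
```

```bash
python3 snap.py 2 side top
```

```text
7.075 [ 0.5645 -0.0899  0.1003] [ 0.34  0.38 -0.58] 0.07025512531111541
```

View pics/side2.png

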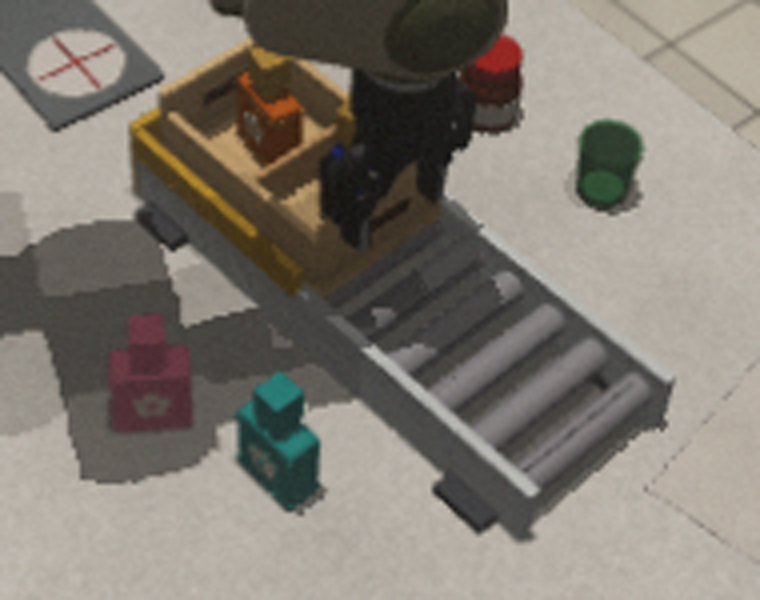

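View pics/top2.png

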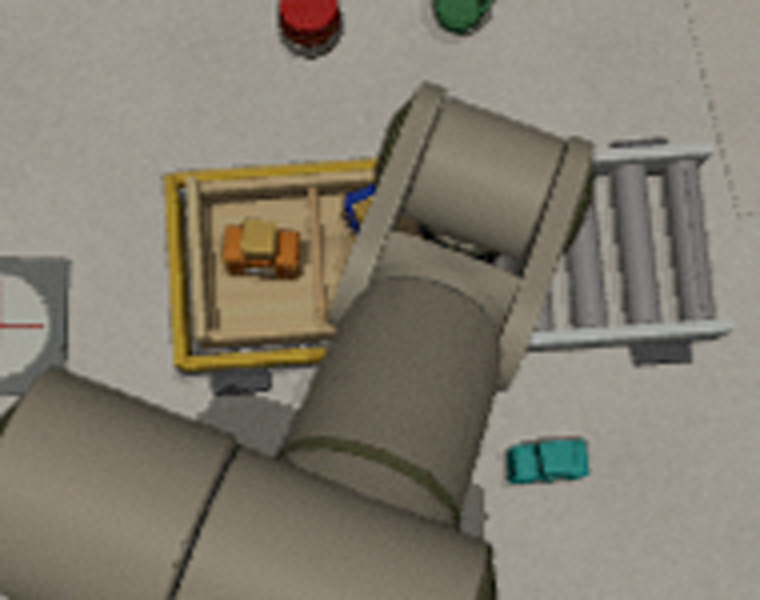

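Nearly home, about 8 mm left by dead reckoning; creep on until the stop's force shows.

Request:
carry_out(
  plan=[
    [[0,0,0.003],[0,0,0],0.07],
    [[0,0,0.003],[0,0,0],0.07],
    [[0,0,0.003],[0,0,0],0.07],
  ],
)

```text
time_s: 7.45
position: [0.5639, -0.0812, 0.1003]
tool_rot: [[0.997, 0.0, -0.076], [0.076, -0.0, 0.997], [0.0, -1.0, -0.0]]
ft_force: [1.2, -0.6, -0.4]
grip_width: 0.07
```

Request:
carry_out(
  plan=[
    [[0,0,0.002],[0,0,0],0.07],
    [[0,0,0.002],[0,0,0],0.07],
  ],
)

```text
time_s: 7.7
position: [0.5636, -0.0772, 0.1003]
tool_rot: [[0.997, -0.0, -0.077], [0.077, 0.0, 0.997], [-0.0, -1.0, 0.0]]
ft_force: [0.9, -1.4, -0.4]
grip_width: 0.0701
```

Request:
carry_out(
  plan=[
    [[0,0,0.002],[0,0,0],0.07],
    [[0,0,0.002],[0,0,0],0.07],
  ],
)

```text
time_s: 7.95
position: [0.5633, -0.0769, 0.1008]
tool_rot: [[0.997, 0.0, -0.076], [0.076, -0.007, 0.997], [-0.001, -1.0, -0.007]]
ft_force: [-6.1, -24.4, 2.3]
grip_width: 0.0701
```

Request:
carry_out(
  plan=[
    [[0,0,0.002],[0,0,0],0.07],
    [[0,0,0.001],[0,0,0],0.07],
  ],
)

```text
time_s: 8.2
position: [0.5633, -0.0768, 0.1014]
tool_rot: [[0.997, 0.001, -0.076], [0.076, -0.012, 0.997], [-0.0, -1.0, -0.012]]
ft_force: [-6.6, -35.6, 3.4]
grip_width: 0.0698
```

Request:
carry_out(
  plan=[
    [[0,0,-0.003],[0,0,0],0.07],
    [[0,0,-0.003],[0,0,0],0.07],
    [[0,0,-0.006],[0,0,0],0.07],
    [[0,0,-0.02],[0,0,0],0.07],
    [[0,0,-0.04],[0,0,0],0.07],
    [[0,-0.05,-0.06],[0,0,0],0.07],
    [[0,-0.06,0],[0,0,0],0.07],
    [[0,-0.06,0],[0,0,0],0.07],
  ],
)

```text
time_s: 9.2
position: [0.5719, -0.1915, 0.262]
tool_rot: [[0.997, -0.0, -0.075], [0.075, 0.0, 0.997], [-0.0, -1.0, 0.0]]
ft_force: [1.3, -0.6, 0.1]
grip_width: 0.0698
```

```bash
python3 snap.py 3 side top
```

```text
9.3 [ 0.5738 -0.1919  0.2675] [-0.15  0.03 -0.05] 0.07006586853890341
```

View pics/side3.png

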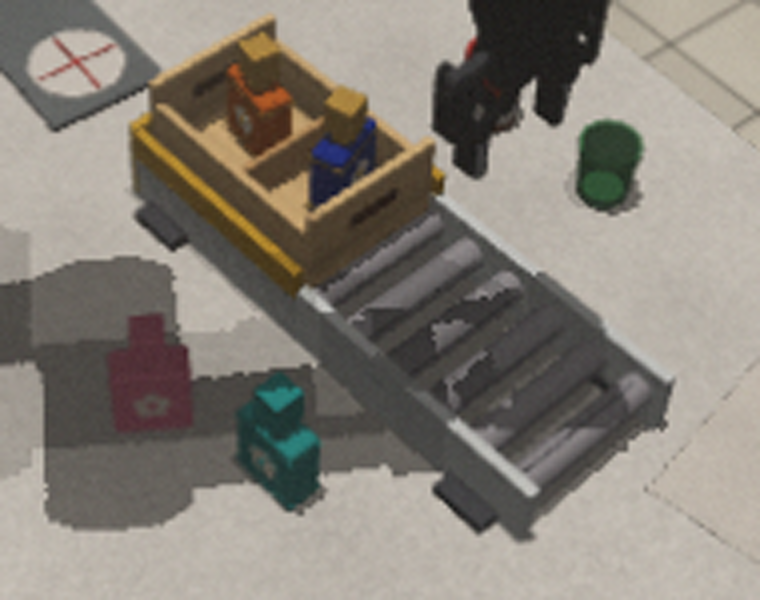

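View pics/top3.png

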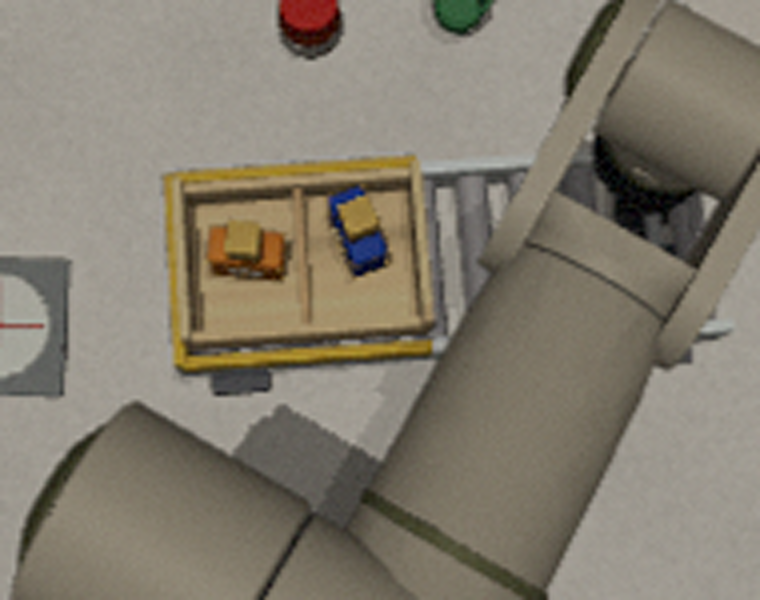

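Run:
```python
from h import *
t=load('top3');s=load('side3')
draw(t,[],(175,210,220,265),14,'pics/ta.png');draw(s,[],(170,215,230,270),13,'pics/sa.png')
```

```text
(no output)
```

View pics/ta.png

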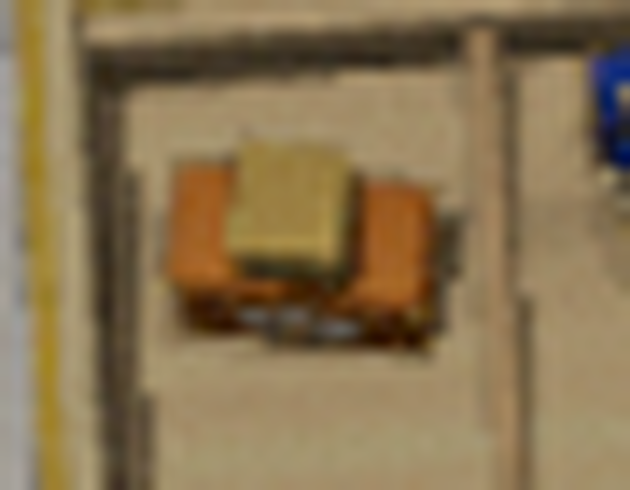

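View pics/sa.png

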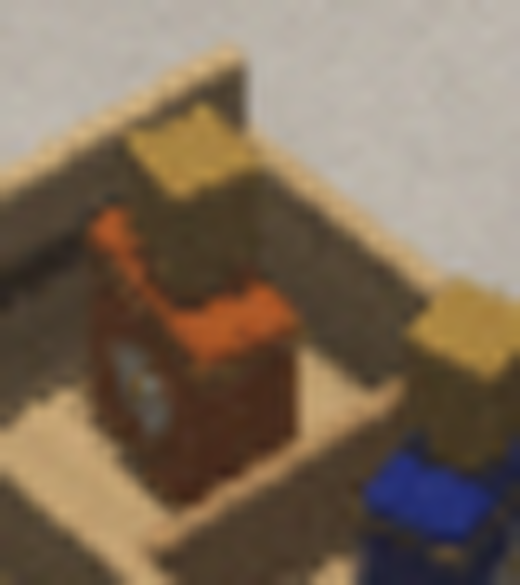

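```bash
cat > fa.py <<'E'
from h import *
from scipy.optimize import least_squares
t=load('top3');s=load('side3')
ct=lambda L:(np.array(L,float)+.5)/14-.5+[220,175]
cs=lambda L:(np.array(L,float)+.5)/13-.5+[230,170]
# local corners (x,y): far=+x ; left=+y
def Q(hx,hy,z):return {k:[sx*hx,sy*hy,z] for k,(sx,sy) in dict(FL=(1,1),FR=(1,-1),NR=(-1,-1),NL=(-1,1)).items()}
c=Q(.013,.013,.11);b=Q(.015,.03,.07);g=Q(.015,.03,0)
TX=[c['FL'],c['FR'],c['NR'],c['NL'],b['FL'],b['FR'],b['NR'],b['NL'],g['NL'],g['NR']]
tp=ct([(240,143),(356,148),(346,262),(230,250),(175,163),(437,186),(425,305),(167,280),(187,330),(423,352)])
SX=[c['NL'],c['FL'],c['FR'],c['NR'],b['NL'],b['NR'],b['FR'],g['NR'],g['FR']]
sp=cs([(130,143),(205,103),(262,155),(183,195),(90,235),(193,360),(298,325),(185,505),(298,437)])
for which in('both','top','side'):
    def f(v):
        r=[]
        if which!='side': r.append(proj(t,T(v,TX)+[0,0,.056])-tp)
        if which!='top': r.append(proj(s,T(v,SX)+[0,0,.056])-sp)
        return np.vstack(r).ravel()
    r=least_squares(f,[.56,.06,0],loss='soft_l1',f_scale=.5);v=r.x
    print(which,v.round(4),np.degrees(v[2]).round(2),np.sqrt((f(v)**2).mean()))
    if which=='both':
        it=items(FL,v,.056,(0,255,0)); draw(t,it,(175,210,220,265),14,'pics/ta1.png');draw(s,it,(170,215,230,270),13,'pics/sa1.png')
E
python3 fa.py
```

```text
both [ 0.5619  0.0789 -0.1009] -5.78 1.3531467530926633
top [ 0.5625  0.078  -0.0862] -4.94 0.3287027912469275
side [ 0.5615  0.0819 -0.1347] -7.72 1.7626034505442014
```

View pics/ta1.png

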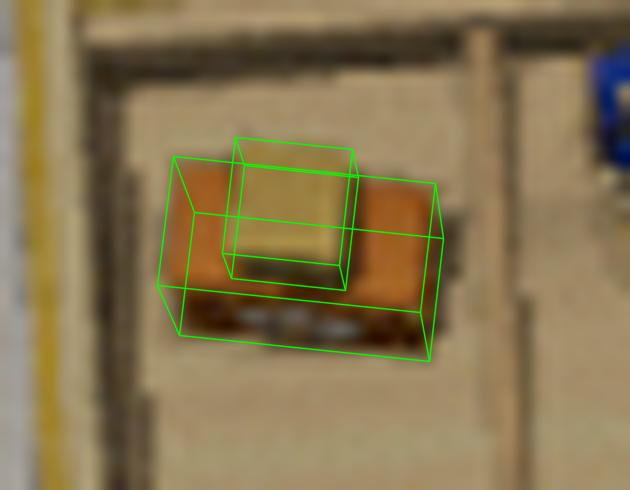

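View pics/sa1.png

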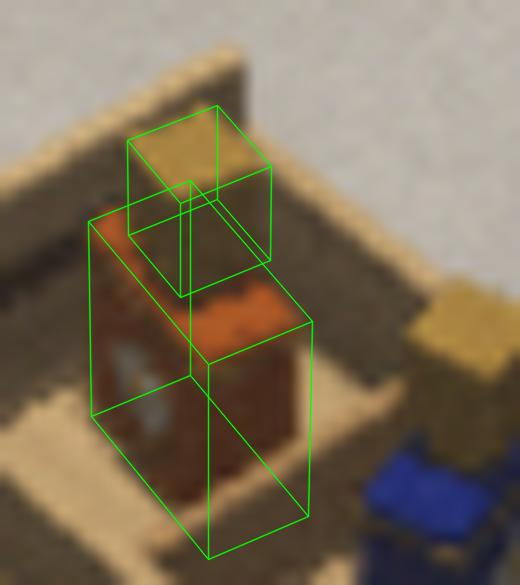

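```bash
sed -i "s/,g\['NR'\],g\['FR'\]\]$/]/; s/,(185,505),(298,437)\])/])/" fa.py; python3 fa.py
```

```text
both [ 0.562   0.0785 -0.0919] -5.27 0.5529834607174496
top [ 0.5625  0.078  -0.0862] -4.94 0.3287027912469275
side [ 0.561   0.0806 -0.1249] -7.15 0.6126575035742109
```

View pics/sa1.png

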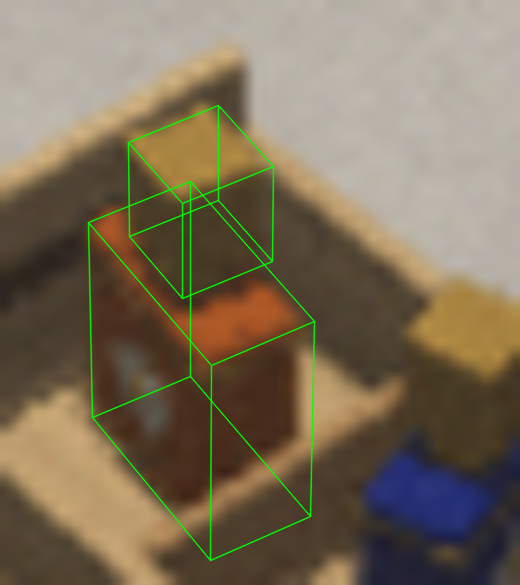

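Run:
```python
from plan import *
from rig import env
o=env.observe();print(o['position'],o['time_s'])
rows(o['position'],o['tool_rot'],[([.562,.079,.26],-5.3,6),([.562,.079,.19],-5.3,2)],.06)
```

```text
[ 0.57382654 -0.19192978  0.26746965] 9.3
end [0.562 0.079 0.19 ] max turn 1.61 max step 0.045256822690065195
[[[0.0015, 0.0009, 0.0452], [0.06, 1.61, 0.11], 0.06], [[0.0002, 0.001, 0.0452], [0.06, 1.61, 0.11], 0.06], [[-0.0011, 0.001, 0.0452], [0.06, 1.61, 0.11], 0.06], [[-0.0024, 0.0011, 0.0451], [0.06, 1.61, 0.11], 0.06], [[-0.0036, 0.0011, 0.0451], [0.06, 1.61, 0.11], 0.06], [[-0.0049, 0.0012, 0.0449], [0.06, 1.61, 0.11], 0.06], [[0.0, 0.035, 0.0], [0.0, 0.0, -0.0], 0.06], [[0.0001, 0.035, 0.0], [0.0, 0.0, -0.0], 0.06]]
```

Request:
carry_out(
  plan=[
    [[0.001,0.001,0.045],[0,1.6,0],0.06],
    [[0,0.001,0.045],[0,1.6,0],0.06],
    [[-0.001,0.001,0.045],[0,1.6,0],0.06],
    [[-0.002,0.001,0.045],[0,1.6,0],0.06],
    [[-0.004,0.001,0.045],[0,1.6,0],0.06],
    [[-0.005,0.001,0.045],[0,1.6,0],0.06],
    [[0,0.035,0],[0,0,0],0.06],
    [[0,0.03,0],[0,0,0],0.06],
  ],
)

```text
time_s: 10.3
position: [0.5594, 0.0802, 0.188]
tool_rot: [[0.996, -0.0, 0.09], [-0.09, -0.0, 0.996], [-0.0, -1.0, -0.0]]
ft_force: [0.4, -0.5, -0.8]
grip_width: 0.06
```

Request:
carry_out(
  plan=[
    [[0,0,0],[0,0,0],0.06],
    [[0,0,0],[0,0,0],0.06],
  ],
)

```text
time_s: 10.55
position: [0.5601, 0.0797, 0.1905]
tool_rot: [[0.996, 0.002, 0.091], [-0.091, -0.0, 0.996], [0.002, -1.0, 0.0]]
ft_force: [-0.7, -0.6, -0.8]
grip_width: 0.0598
```

```bash
python3 snap.py 4 side top
python3 - <<'E'
from h import *
s=load('side4');draw(s,[],(140,220,210,290),7,'pics/s4.png')
s=load('top4');draw(s,[],(150,230,200,290),7,'pics/t4.png')
E
```

```text
10.65 [0.5601 0.0799 0.1907] [0.71 0.53 1.21] 0.060158001048325874
```

View pics/s4.png

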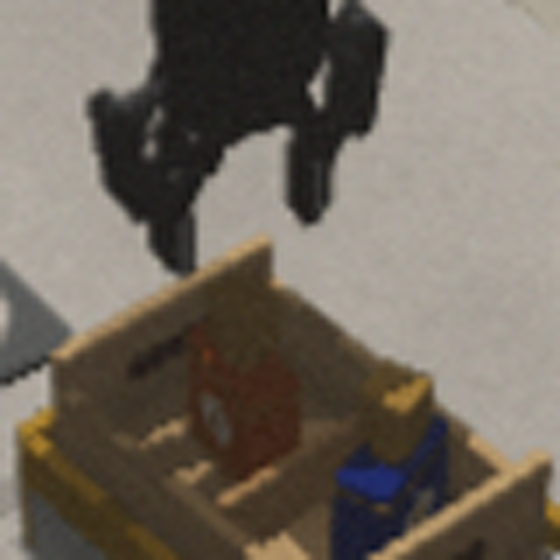

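View pics/t4.png

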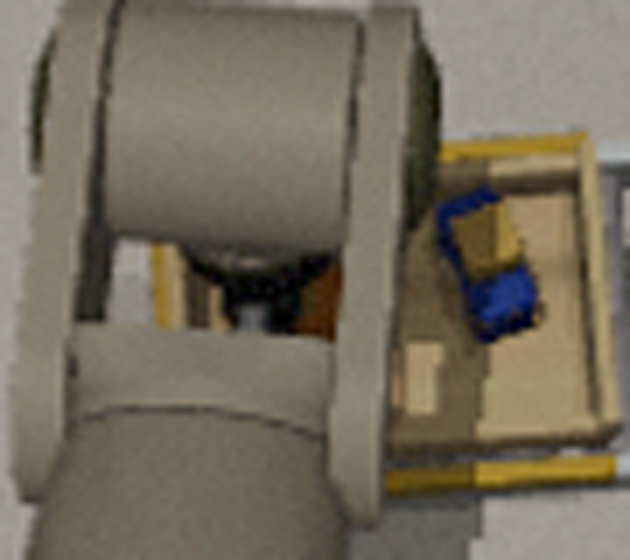

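Request:
carry_out(
  plan=[
    [[0.001,0.02,-0.001],[0,0,0],0.06],
    [[0,0.02,0],[0,0,0],0.06],
    [[0,0.015,0],[0,0,0],0.06],
    [[0,0.006,0],[0,0,0],0.06],
    [[0,0,0],[0,0,0],0.06],
  ],
)

```text
time_s: 11.28
position: [0.5606, 0.0791, 0.1286]
tool_rot: [[0.996, 0.0, 0.091], [-0.091, -0.0, 0.996], [0.0, -1.0, 0.0]]
ft_force: [0.1, -0.0, 0.3]
grip_width: 0.0603
```

```bash
python3 snap.py 5 side
python3 - <<'E'
from h import *
s=load('side5');draw(s,[],(140,220,210,290),7,'pics/s5.png')
E
```

```text
11.325 [0.5607 0.0791 0.1289] [-0.7   0.03  0.64] 0.06016395764240194
```

View pics/s5.png

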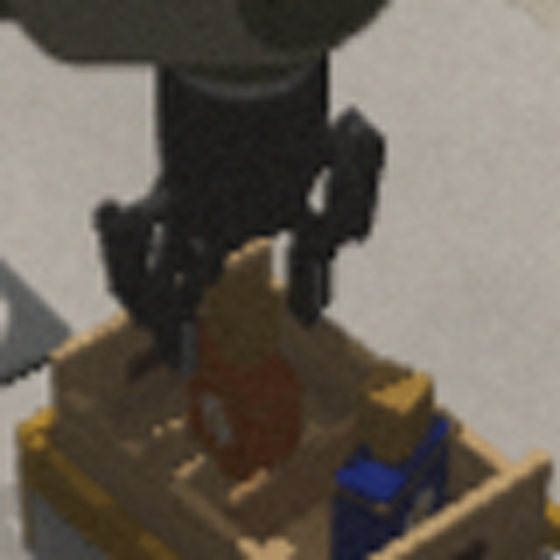

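Request:
carry_out(
  plan=[
    [[0,0,0],[0,0,0],0.04],
    [[0,0,0],[0,0,0],0.034],
    [[0,0,0],[0,0,0],0.03],
    [[0,0,0],[0,0,0],0.026],
    [[0,0,0],[0,0,0],0.02],
    [[0,0,0],[0,0,0],0.015],
    [[0,0,0],[0,0,0],0.015],
  ],
  force=40,
)

```text
time_s: 12.2
position: [0.5605, 0.0791, 0.1285]
tool_rot: [[0.996, 0.001, 0.091], [-0.091, -0.0, 0.996], [0.001, -1.0, 0.0]]
ft_force: [1.0, -0.7, 3.4]
grip_width: 0.0256
```

Request:
carry_out(
  plan=[
    [[0,-0.008,0],[0,0,0],0.015],
    [[0,-0.016,0],[0,0,0],0.015],
    [[0,-0.022,0],[0,0,0],0.015],
    [[0,-0.025,0],[0,0,0],0.015],
    [[0,-0.025,0],[0,0,0],0.015],
    [[0,-0.02,0],[0,0,0],0.015],
    [[0,-0.006,0],[0,0,0],0.015],
    [[0,0,0],[0,0,0],0.015],
  ],
)

```text
time_s: 13.2
position: [0.5602, 0.0791, 0.25]
tool_rot: [[0.996, -0.001, 0.091], [-0.091, -0.0, 0.996], [-0.001, -1.0, -0.0]]
ft_force: [0.3, 0.2, -1.5]
grip_width: 0.0257
```

```bash
python3 snap.py 6 side top
python3 - <<'E'
from h import *
s=load('side6');draw(s,[],(110,220,200,300),6,'pics/s6.png')
E
```

```text
13.3 [0.56   0.0791 0.2494] [ 0.15 -0.37 -1.76] 0.02506769853906157
```

View pics/s6.png

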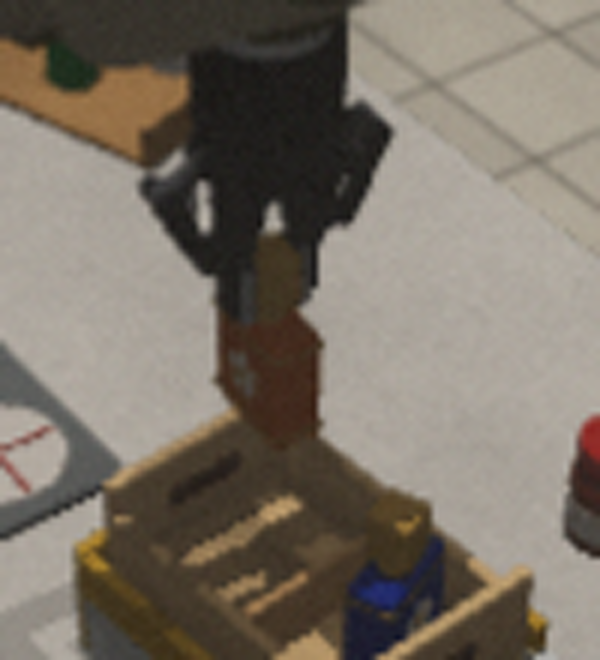

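Run:
```python
from plan import *
from rig import env
o=env.observe()
rows(o['position'],o['tool_rot'],[([.5555,.1,.249],3,2),([.5135,.298,.242],89.2,12)],.015)
```

```text
end [0.5135 0.298  0.242 ] max turn 7.19 max step 0.01692040188648012
[[[-0.0032, 0.0002, 0.0102], [-0.0, -4.11, -0.05], 0.015], [[-0.0025, 0.0002, 0.0104], [-0.0, -4.1, -0.05], 0.015], [[-0.0026, 0.0006, 0.0167], [-0.0, -7.18, -0.0], 0.015], [[-0.0005, 0.0006, 0.0169], [-0.0, -7.18, -0.0], 0.015], [[0.0016, 0.0006, 0.0168], [-0.0, -7.18, 0.0], 0.015], [[0.0037, 0.0006, 0.0165], [-0.0, -7.18, 0.0], 0.015], [[0.0057, 0.0006, 0.0159], [-0.0, -7.19, 0.0], 0.015], [[0.0076, 0.0006, 0.015], [-0.0, -7.18, 0.0], 0.015]]
[[[0.0094, 0.0006, 0.014], [-0.0, -7.19, 0.0], 0.015], [[0.0111, 0.0006, 0.0127], [-0.0, -7.18, 0.0], 0.015], [[0.0126, 0.0006, 0.0111], [-0.0, -7.19, 0.0], 0.015], [[0.0139, 0.0005, 0.0095], [-0.0, -7.18, 0.0], 0.015], [[0.015, 0.0006, 0.0077], [-0.0, -7.19, 0.0], 0.015], [[0.0159, 0.0005, 0.0057], [-0.0, -7.18, 0.0], 0.015]]
```

Request:
carry_out(
  plan=[
    [[-0.003,0,0.01],[0,-4.1,0],0.015],
    [[-0.003,0,0.01],[0,-4.1,0],0.015],
    [[-0.003,0,0.017],[0,-7.2,0],0.015],
    [[0,0.001,0.017],[0,-7.2,0],0.015],
    [[0.002,0.001,0.017],[0,-7.2,0],0.015],
    [[0.004,0.001,0.016],[0,-7.2,0],0.015],
    [[0.006,0.001,0.016],[0,-7.2,0],0.015],
    [[0.008,0.001,0.015],[0,-7.2,0],0.015],
  ],
)

```text
time_s: 14.3
position: [0.5354, 0.1999, 0.2443]
tool_rot: [[0.689, -0.002, -0.724], [0.724, -0.0, 0.689], [-0.001, -1.0, 0.001]]
ft_force: [-0.0, -0.8, -1.0]
grip_width: 0.0258
```

Request:
carry_out(
  plan=[
    [[0.009,0.001,0.014],[0,-7.2,0],0.015],
    [[0.011,0.001,0.013],[0,-7.2,0],0.015],
    [[0.013,0,0.011],[0,-7.2,0],0.015],
    [[0.014,0,0.009],[0,-7.2,0],0.015],
    [[0.015,0,0.008],[0,-7.2,0],0.015],
    [[0.016,0,0.006],[0,-7.0,0],0.015],
    [[0,0,0],[0,0,0],0.015],
    [[0,0,0],[0,0,0],0.015],
  ],
)

```text
time_s: 15.3
position: [0.5143, 0.298, 0.2429]
tool_rot: [[0.017, -0.001, -1.0], [1.0, -0.001, 0.017], [-0.001, -1.0, 0.001]]
ft_force: [-0.5, 0.0, -2.1]
grip_width: 0.0255
```

```bash
python3 snap.py 7 side top
python3 - <<'E'
from h import *
from rig import env
o=env.observe();print(np.degrees(np.arctan2(o['tool_rot'][1,0],o['tool_rot'][0,0])),o['tool_rot'].round(4))
s=load('side7');draw(s,[],(80,200,150,270),5,'pics/s7.png')
s=load('top7');draw(s,[],(170,250,80,210),5,'pics/t7.png')
E
```

```text
15.4 [0.5144 0.2979 0.2431] [-0.1   0.6  -1.96] 0.025590254088726245
89.06299851788717 [[ 1.640e-02 -4.000e-04 -9.999e-01]
 [ 9.999e-01 -3.000e-04  1.640e-02]
 [-3.000e-04 -1.000e+00  3.000e-04]]
```

View pics/s7.png

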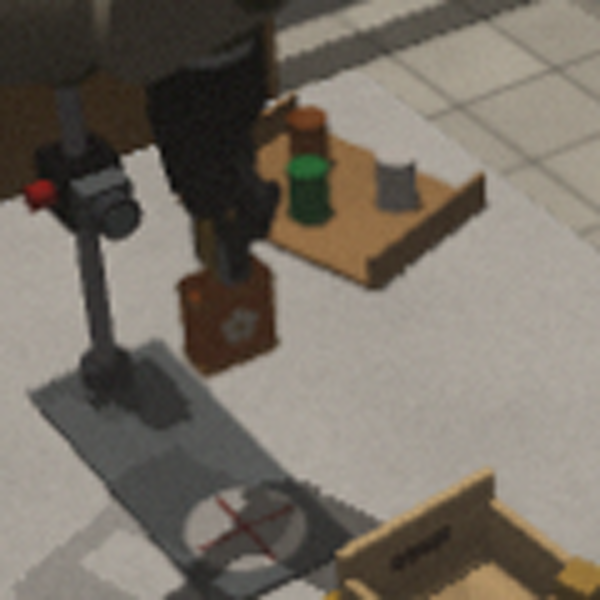

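View pics/t7.png

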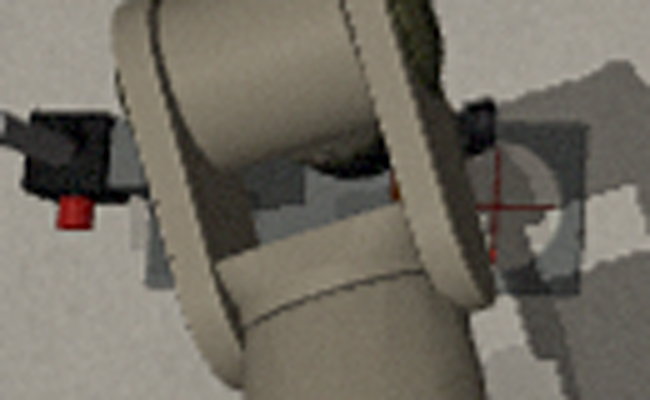

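View pics/top7.png

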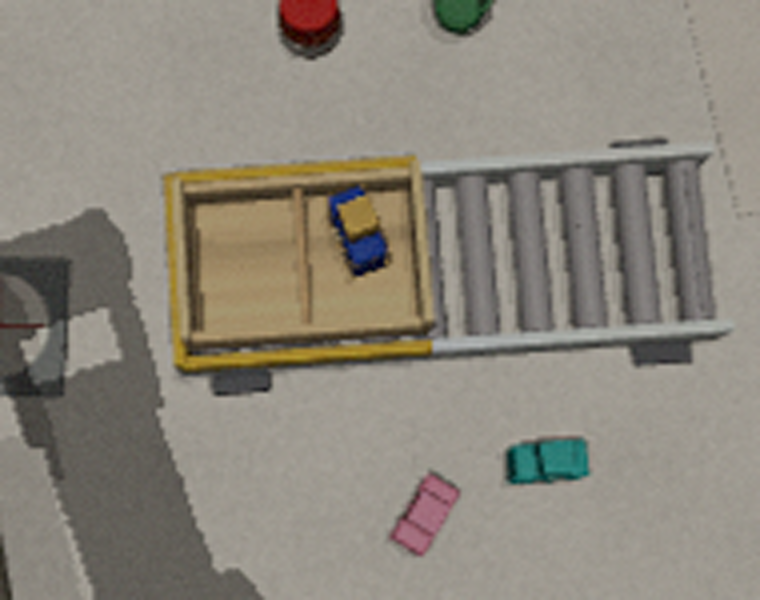

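```bash
cat > chk.py <<'E'
from h import *
s=load('side7')
v=[.5144,.298,np.radians(89.06)]
st=np.array([0.51548,0.44797,1.5576]);h=.2036
fl=np.array([[.015*sg,.012*np.cos(a),.035+.012*np.sin(a)] for sg in(-1,) for a in np.linspace(0,2*np.pi,16)])
it=items(FL,v,.2431-.0375-.035,(0,255,0))+[(T(v,fl)+[0,0,.1706],[(i,i+1) for i in range(15)],(0,255,0))]
circ=np.array([[0,.016*np.cos(a),h+.016*np.sin(a)] for a in np.linspace(0,2*np.pi,24)])
it+=[(T(st,circ),[(i,i+1) for i in range(23)],(255,0,255)),(T(st,[[0,0,h],[-.15,0,h]]),[(0,1)],(0,255,255))]
draw(s,it,(90,160,160,230),8.5,'pics/s7o.png');draw(s,[],(90,160,160,230),8.5,'pics/s7n.png')
E
python3 chk.py
```

```text
(no output)
```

View pics/s7o.png

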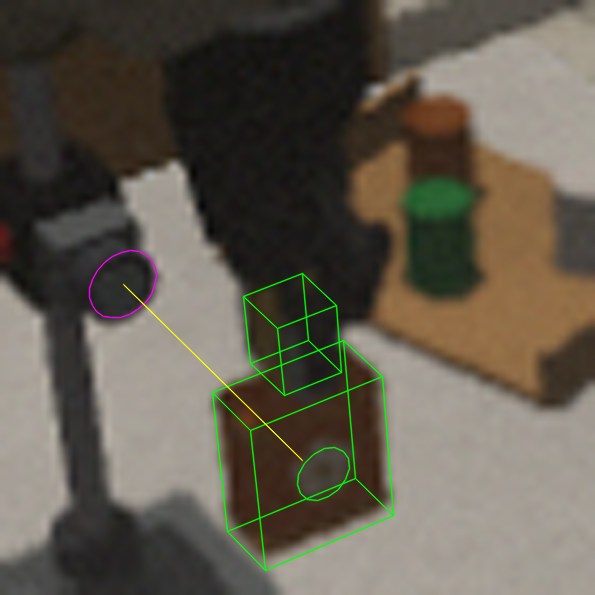

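View pics/s7n.png

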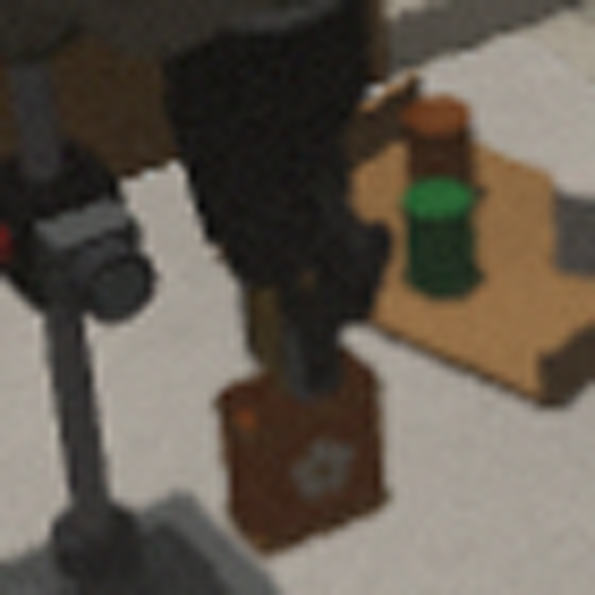

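Request:
carry_out(
  plan=[
    [[0,0.002,0.001],[0,0,0],0.015],
    [[0,0.002,0],[0,0,0],0.015],
    [[0,0,0],[0,0,0],0.015],
    [[0,0,0],[0,0,0],0.015],
  ],
)

```text
time_s: 15.9
position: [0.5133, 0.2985, 0.2394]
tool_rot: [[0.014, 0.0, -1.0], [1.0, 0.0, 0.014], [0.0, -1.0, -0.0]]
ft_force: [-0.4, -0.2, -0.8]
grip_width: 0.0256
```

```bash
cat > fin.py <<'E'
from h import *
from rig import env
ims=[]
for i in range(2):
    p=env.get_image('side');ims.append(p['image'].astype(float))
p['image']=np.mean(ims,0).astype(np.uint8);pickle.dump(p,open('side8.pkl','wb'))
for n in('amber','lens'):
    for d in env.outline_of(n,p)[:3]:
        r,c=np.nonzero(d['mask']);print(n,d['conf'],d['pixel'],r.min(),r.max(),c.min(),c.max())
o=env.observe();print(o['time_s'],o['position'].round(4),o['ft_force'].round(2),o['grip_width'])
s=p
draw(s,[],(110,160,165,215),12,'pics/s8.png')
E
python3 fin.py
```

```text
amber 0.8 [143.9, 194.2] 125 154 185 204
amber 0.79 [261.5, 214.8] 249 277 207 227
amber 0.64 [280.4, 249.1] 264 296 239 259
lens 0.89 [118.9, 169.4] 107 126 156 176
16.1 [0.5133 0.2985 0.2394] [ 0.78 -0.59 -1.55] 0.02573496024856382
```

View pics/s8.png

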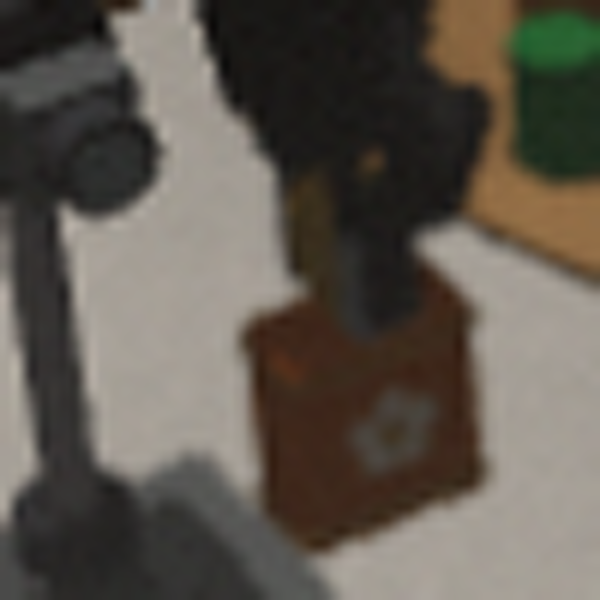

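Run:
```python
from h import *
s=load('side8')
C=lambda L:(np.array(L,float)+.5)/12-.5+[165,110]
for n,uv,y in(('flower',(393,430),.2835),('lens',(108,161),.448)):
    for dv in((0,0),(0,12)):
        c,d=ray(s,C([np.add(uv,dv)]));k=(y-c[1])/d[0,1];print(n,dv,(c+k*d[0]).round(4))
# expected post top
st=np.array([0.51548,0.44797,1.5576])
s0=load('side0')
for z in(.318,.313,.323): print(z,(proj(s0,T(st,[[.065,0,z]]))-[140,75]+.5)*4.4-.5)
```

```text
flower (0, 0) [0.5132 0.2835 0.2055]
flower (0, 12) [0.5128 0.2835 0.2014]
lens (0, 0) [0.5136 0.448  0.2048]
lens (0, 12) [0.5131 0.448  0.2006]
0.318 [[98.53856864 58.69223243]]
0.313 [[99.26337423 64.09064393]]
0.323 [[97.81210318 53.27333023]]
```

Run:
```python
from h import *
a=0.0762;u=np.array([-np.sin(a),np.cos(a)])
tr=np.array([.5637,-.0695])
# crate centre from tool contact at home: tool axis (.5633,-.0768), finger half width 11 mm + 100 mm
c=np.array([.5633,-.0768])+u*.111;print(c,'along track',(c-tr)@u)
lat=np.array([np.cos(a),np.sin(a)]);c=tr+u*.1
it=items(CR,[c[0],c[1],a],.05,(0,255,0))
for n in('top7','side8'):
    p=load(n);draw(p,it,(160,230,215,300) if n=='top7' else (160,250,205,300),7,f'pics/{n}c.png')
```

```text
[0.55484998 0.0338779 ] along track 0.10375163376493003
```

View pics/top7c.png

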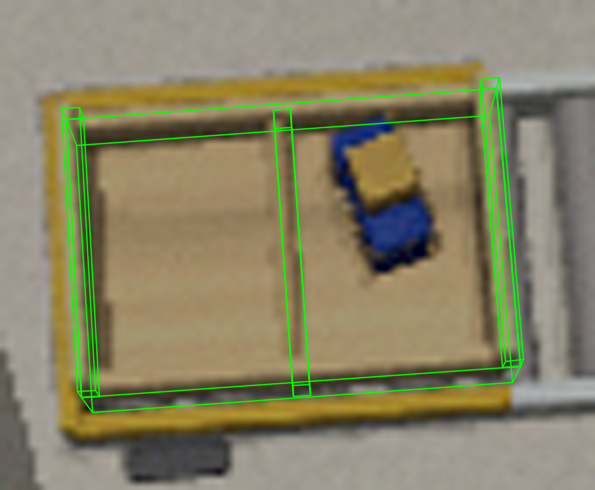

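View pics/side8c.png

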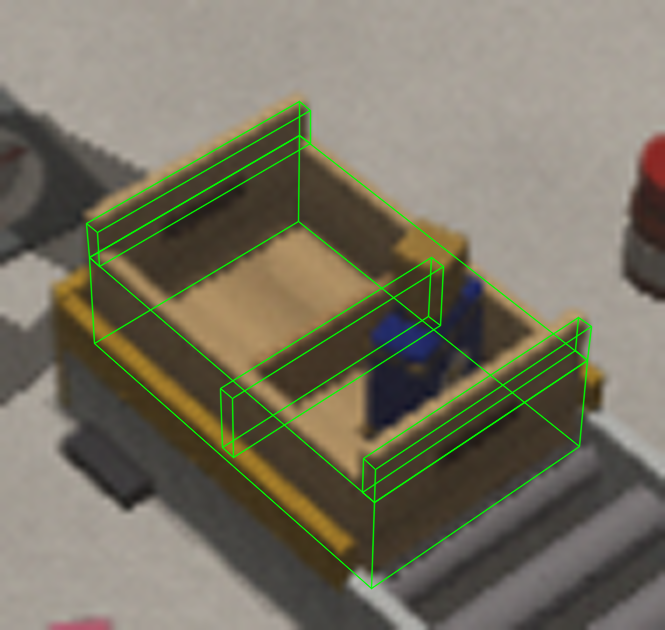

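Run:
```python
from h import *
t=load('top7');t0=load('top0')
draw(t,[],(165,225,212,242),10,'pics/z7.png');draw(t0,[],(165,225,212,242),10,'pics/z0.png')
a=cv2.hconcat([cv2.imread('pics/z0.png'),cv2.imread('pics/z7.png')]);cv2.imwrite('pics/z.png',a)
```

```text
(no output)
```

View pics/z.png

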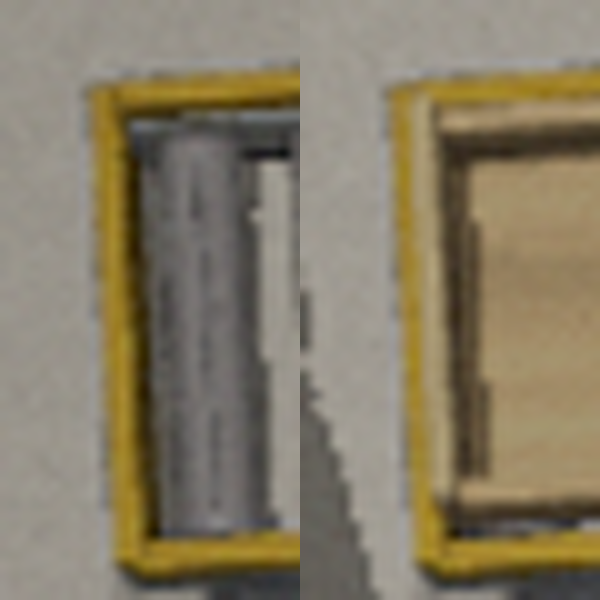

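Run:
```python
from h import *
t=load('top7');C=lambda L:(np.array(L,float)+.5)/10-.5+[212,165]
print('stop',atz(t,C([(122,115),(134,300),(148,530)]),.085).round(4))
print('wall',atz(t,C([(110,115),(119,300),(133,490)]),.13).round(4))
t=load('top7');a=.0762;u=np.array([-np.sin(a),np.cos(a),0])
print(atz(t,C([(122,115),(134,300),(148,530)]),.085)@u, atz(t,C([(110,115),(119,300),(133,490)]),.13)@u)
import cv2
# network-free check: sensitivity
print('mm/px',(atz(t,C([(120,300)]),.13)-atz(t,C([(110,300)]),.13)).round(4))
```

```text
stop [[0.6202 0.1379 0.085 ]
 [0.5582 0.1327 0.085 ]
 [0.4825 0.1266 0.085 ]]
wall [[0.6103 0.1375 0.13  ]
 [0.5504 0.1334 0.13  ]
 [0.4898 0.1277 0.13  ]]
[0.09030789 0.08981796 0.08951225] [0.09062646 0.09106966 0.09002181]
mm/px [[ 0.     -0.0032  0.    ]]
```

Run:
```python
from rig import env
print(env.close_job()); o=env.observe();print(o['time_s'],o['position'],o['grip_width'])
```

```text
the job is handed in; nothing more can be done
None
the job is handed in; nothing more can be done
```

The job is handed in at about 16 s: the crate is home in the bay with the blue flacon standing in it, and the arm is holding the amber flacon up at the focus point.

**What I did**
- I pushed the crate by its end wall until the stop pushed back, about 36 N at the wrist, then backed off.
- I gripped the amber flacon by its cap; the fingers read 25.6 mm on the 26 mm cap.
- I lifted it clear of the crate and turned it square to the lens.

**Last checks**
- **Crate:** in the top view, the gap between the crate wall and the stop measures about 0 ± 2 mm. An earlier frame comparison suggested the crate might have rolled back 4 mm; the direct gap measurement did not bear that out.
- **Blue flacon:** still upright in its compartment. The pink and turquoise look-alikes, the jar and the pot looked in place in the pictures taken.
- **Amber flacon:** heading is 89.2°, the same as the stand's. In the same side picture the flower is at x 0.5132 m and the lens at 0.5136 m, so it is on the lens axis.
- **Distance:** the tool is at y 0.2985 m, against a focus estimate of 0.298 m.

**One disagreement:** the side camera puts the flower at 0.2055 m, but the arm's own position puts it at about 0.202 m. The post top also read about 3–5 mm too high in the side camera. I therefore set the height by comparing flower and lens in the same side picture, where they differ by 0.7 mm.

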